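# Angle a batten past the post into its bay

### The job

Put the loose pine batten away in the three-sided plywood bay on the bench only by pushing it along the bench top with the fingertips: a steel post stands in front of the bay's mouth towards one side, so angle the batten, push the end on that side in behind the post, then push the other end round until the batten lies flush along the bay's back fence, post in front of it. Do not grip, lift or tip the batten, and leave the solder spool, the brass elbow and the cork block where they are.

Things in the scene. Friction and masses are not known exactly. Their poses are not given: they have to be found in the camera images.
- bay: fixed three-sided plywood bay, open to the robot (yaw varies up to 0.12). Origin: middle of the back fence's inner face, bench height; x into the fence, away from the robot; y left along it. Fence 18 mm thick, all walls 40 mm high; side walls' inner faces at y = +/-112 mm, 18 mm thick, reaching 45 mm out (x 0 to -45 mm). No floor: the bench.
- post: fixed round steel post, 18 mm diameter, 58 mm high, axis 61 mm in front of the fence (bay x = -61 mm; 52 mm clear between post and fence), at bay y = +58 mm (left) or -58 mm (right), which varies. Origin on its axis at bench height, axes parallel to the bay's. The dark empty hole on the other side is flush and hinders nothing.
- batten_centre (a point): centre of the loose straight pine batten, 30 mm wide (x), 180 mm long (y), 28 mm high, about 0.14 kg, flat on the bench before the bay, within 0.3 rad of the world's y. Point 14 mm above the bench; about 1 N slides it. The bay is 44 mm longer, but post to far side wall is only 161 mm, so it cannot go straight in.
- batten_left_end (a point): middle of the batten's left (its +y) end face, 90 mm from the centre, 14 mm above the bench. A fixed bench vice, 165 mm high, stands to the left between robot and batten: it fills the bench for world x below 0.475 m and y from 0.03 to 0.19 m; keep the gripper and batten clear of it
- batten_right_end (a point): middle of the batten's right (its -y) end face, 90 mm from the centre, 14 mm above the bench
- spool: bystander: small solder spool, 54 mm across, 39 mm high, standing on the bench left of the bay; origin at the middle of its underside. Leave alone.
- elbow: bystander: brass pipe elbow, 37x48x28 mm, lying on the bench left of the batten, nearer than the spool; origin at the middle of its underside. Leave alone.
- sanding_block: bystander: brown cork sanding block, 58x101x34 mm, lying on the bench near the robot, in front of the batten; origin at the middle of its underside. Leave alone.
- batten: the batten named above as a  origin at the middle of its underside (14 mm below its centre); axes as given for its centre
Mind the look-alikes: they are no part of the job. Of the things that look like the post, take the one that is farthest to the robot's right at the start.

How it is judged:
By the outcome, as a careful person would: the job done as asked, in the order asked, and still so for the second after the job is handed in, with the robot touching nothing.
It also fails if it takes over 61 s, if anything falls off the work surface, if the arm or the gripper's body presses on something with over 40 N, if the wrist force passes 120 N, or if a joint passes its speed limit or range.

### The arm

A 7-joint arm with a two-finger parallel gripper is mounted at the origin on a cart in front of the work surface, level with it; the furniture and walls round the work are solid. World frame = base frame: x ahead of the robot, y to its left, z up, the work surface at z = 0. Lengths are in m, angles in rad, forces in N, time in s.
With the tool pointing down it reaches from about 0.425 to 0.875 m from the base axis. Payload 4.7 kg.
Tool frame: the origin (TCP) lies midway between the tips of the shut fingers; the grasp point (between the pads) lies ctrl.grasp_offset behind it (ctrl.grasp_offset is the distance from the TCP to the grasp point, in m); z points along the fingers, y is the line along which they close (so a half turn about z gives the same grasp; the last joint's range is limited). The gripper opens to 87 mm and grips with 3 to 60 N. Pads are 19 mm wide; open, the fingers measure 117 mm over their backs; the gripper's body (75 mm by 190 mm) begins 51 mm behind the grasp point.
Start: joints at [-1.193, 0.321, -0.07, 1.45, 0.023, 1.371, -0.057], TCP at [0.231, 0.607, 0.223] pointing down, gripper open.
Joint ranges: [-2.86, 2.86], [-0.3, 2.09], [-1.38, 1.24], [0.06, 2.45], [-1.56, 4.7], [0.09, 2.05], [-2.69, 2.69]. Speed limits (rad/s): [2.57, 2.57, 3.14, 3.14, 3.14, 3.14, 3.14].

### API

Orientations are given as a rotation vector (axis times angle).
In Python, from bench import ctrl gives the robot as it stands. The module is installed in compiled form; this text tells all that it offers.
- The arm moves only by the tool jog_arm, never from a script. Its argument "moves" is one flat list of numbers, 7 for each row, row after row: the shift along the tool's x, y, z in units of 30 cm (1.0 is 30 cm), then the turn, a rotation vector about the tool's x, y, z in units of 60 degrees (1.0 is 60 degrees), then the gripper's target within -1 to 1 (fully open at 1, half-way at 0, shut at -1). In form: [x, y, z, wx, wy, wz, fingers, x, y, z, wx, wy, wz, fingers, ...]. A call has exactly 8 rows; each row is the pose to reach, as a shift and turn from the pose commanded when the call began, along the tool's axes at that moment; what a row does not reach only later rows make up. A row lasts 1/8 s, in which the tool goes at most 62.5 mm and 10.7 degrees, less where a joint would pass 70% of its speed; a pose out of reach is approached as far as the arm can. A call with a number of a shift or a turn outside -1 to 1 is refused whole. A call with a gripper value outside its range is refused whole. The fingers move at their own pace and stop on an object; "newtons" is the grip in N (left out, the last holds). Time passes only in rows, so rows that repeat a pose let the fingers close, or fill a call up. It gives the time, the measured TCP pose, the force, the opening and the grip force at its end, in the units of the state.
- ctrl.get_state(): the state, without advancing time (a new reading comes with each control period).
- ctrl.get_image(name): name is "scene" or "top" or "wrist"; returns a dict with "pixels" (420x560x3 uint8, red, green, blue), "fx", "fy", "cx", "cy" (pixels), "xyz" and "rotation" of the camera in the world; the wrist camera has in their place "tool_from_camera" (4x4, takes a point from camera to tool coordinates, whose origin is the TCP and whose axes are the flange's). Camera axes: x right, y up, looking along -z (the intrinsics and any distortion apply to the point x, -y, -z); pixel columns grow to the right and rows downward; lengths in m; the calibration is good to about 2 mm. A picture is of the moment at which its call begins: read the wrist's pose just before it. There is no depth.
- ctrl.close_job(): hands the job in; it is judged then, once.
The state is a dict: "time": time; "joint_positions": joint angles; "qd": joint speeds; "joint_torque": joint torques, N m; "position": TCP position; "tool_rot": TCP orientation; "ft_force": force on the tool from outside, world axes, zero at the start; "torque": the same for the moment, N m; "grip_width": opening from 0.0 (shut) to 1.0 (fully open); "grip_force": force on a finger pad.
Only numpy, scipy, OpenCV 4.12 (cv2) and the standard library are available. Lean on these libraries where they do the work, as an engineer would, in place of code of your own. Each camera call takes 0.05 s, during which the arm holds its last target. There are 200 camera calls.

## Working session

There is one attempt and no reset: what is moved stays moved. The work goes in short steps, Python scripts to look and compute and a tool call to move; the robot and the scene stay as the last step left them, time stands still between calls to the robot, and variables do not carry over. Pictures are saved under pics/ and viewed, at most 10 in all, crops included, and the job is handed in when it is done.

Besides the shell and the picture viewer there is one more tool, called by a JSON object that holds its "api" and its "payload". jog_arm: Moves the arm, as the interface text tells. Its arguments: {"type":"object","properties":{"moves":{"type":"array"},"newtons":{"type":"number"}},"required":["moves"]}

```bash
mkdir -p pics; cat > h.py <<'E'
import numpy as np, cv2
from scipy.spatial.transform import Rotation as R
from bench import ctrl
def shot(n,f=None):
    s=ctrl.get_state(); im=ctrl.get_image(n); p=im["pixels"]
    if f: cv2.imwrite("pics/"+f,cv2.cvtColor(p,cv2.COLOR_RGB2BGR))
    if n=="wrist":
        T=np.array(im["tool_from_camera"]); Rt=R.from_rotvec(s["tool_rot"]).as_matrix()
        im["rotation"]=Rt@T[:3,:3]; im["xyz"]=Rt@T[:3,3]+np.array(s["position"])
    return im
def ray(im,u,v,z):
    d=np.array([(u-im["cx"])/im["fx"],-(v-im["cy"])/im["fy"],-1.])
    Rm=np.array(im["rotation"]); Rm=Rm if Rm.shape==(3,3) else R.from_rotvec(Rm).as_matrix()
    d=Rm@d; o=np.array(im["xyz"]); return (o+d*(z-o[2])/d[2])[:2]
E
python3 - <<'E'
from h import *
for n in("top","scene"):
    im=shot(n,n+"0.png"); print(n,{k:v for k,v in im.items() if k!="pixels"})
print(ctrl.get_state(),ctrl.grasp_offset)
E
```

```text
top {'fx': 446.47919431616685, 'fy': 446.47919431616685, 'cx': 283.29687424081595, 'cy': 213.15957415140358, 'xyz': array([ 0.42175956, -0.00489732,  1.01614962]), 'rotation': array([ 0.04803132, -0.0894139 , -1.58141821])}
scene {'fx': 403.423307645037, 'fy': 403.423307645037, 'cx': 281.87645059710223, 'cy': 208.80795963039998, 'xyz': array([0.16365931, 0.41334634, 0.66729641]), 'rotation': array([ 0.32474588, -0.89645191, -2.3172456 ])}
{'time': 0.1, 'joint_positions': array([-1.19290102,  0.32170469, -0.07007908,  1.45155713,  0.02260487,
        1.3708327 , -0.05686746]), 'qd': array([-0.0006785 , -0.00117105, -0.00081392, -0.00390842,  0.00093658,
       -0.0011351 , -0.0026863 ]), 'joint_torque': array([-4.25312282e-04, -4.92568731e+01, -4.05983124e-01, -3.13400316e+01,
       -6.40881015e-02,  3.94188822e-02,  7.35150070e-05]), 'position': array([0.23115537, 0.60696443, 0.22159749]), 'tool_rot': array([-5.68177665e-01, -3.08957267e+00,  2.67415377e-03]), 'ft_force': array([0.38334962, 1.24539894, 0.97092095]), 'torque': array([-0.00275809, -0.00786203,  0.00601945]), 'grip_force': 0.0, 'grip_width': 1.002391871293594} 0.0187
```

View pics/top0.png

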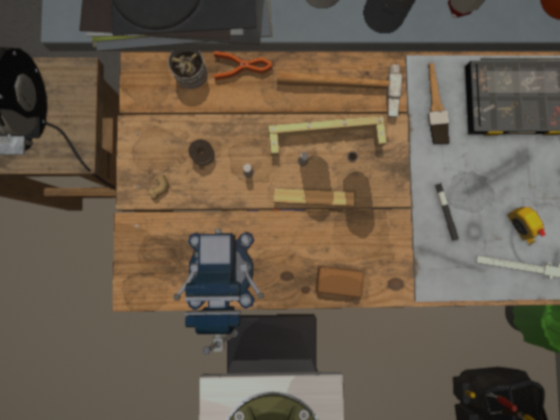

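View pics/scene0.png

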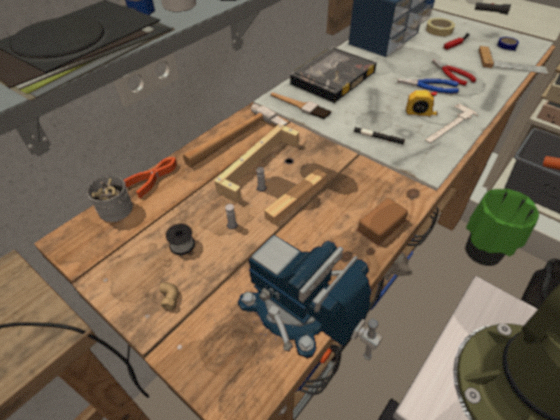

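The top view shows the bay fence from (270,127) to (385,121) and the post at (305,158), which is on the left because the hole is at (352,156). A decoy post stands at (248,170). The batten spans x 275–354 at y≈198, the elbow is at (157,184), the spool at (202,152) and the cork block at (341,281).

```bash
python3 - <<'E'
from h import *
im=shot("top"); p=im["pixels"]
c=p[100:310,130:410]
cv2.imwrite("pics/crop.png",cv2.cvtColor(cv2.resize(c,None,fx=2.8,fy=2.8,interpolation=cv2.INTER_CUBIC),cv2.COLOR_RGB2BGR))
hsv=cv2.cvtColor(p,cv2.COLOR_RGB2HSV)
for u,v in((300,126),(290,197),(345,200),(330,180),(318,198),(260,198)): print((u,v),p[v,u],hsv[v,u])
for n,u,v,z in(("fenceL",270,127,.04),("fenceR",384,121,.04),("post",305,158,.03),("batL",275,197,.028),("batR",354,199,.028),("cork",341,281,.034),("spool",202,152,.03),("elbow",157,184,.02),("decoy",248,170,.03)): print(n,ray(im,u,v,z).round(3))
E
```

```text
(300, 126) [172 173 117] [ 31  83 173]
(290, 197) [173 157 100] [ 23 108 173]
(345, 200) [162 141  90] [ 21 113 162]
(330, 180) [135 104  73] [ 15 117 135]
(318, 198) [139 103  66] [ 15 134 139]
(260, 198) [155 119  83] [ 15 118 155]
fenceL [ 0.7   -0.004]
fenceR [ 0.713 -0.26 ]
post [ 0.632 -0.082]
batL [ 0.545 -0.013]
batR [ 0.538 -0.19 ]
cork [ 0.357 -0.156]
spool [0.647 0.148]
elbow [0.577 0.25 ]
decoy [0.606 0.046]
```

View pics/crop.png

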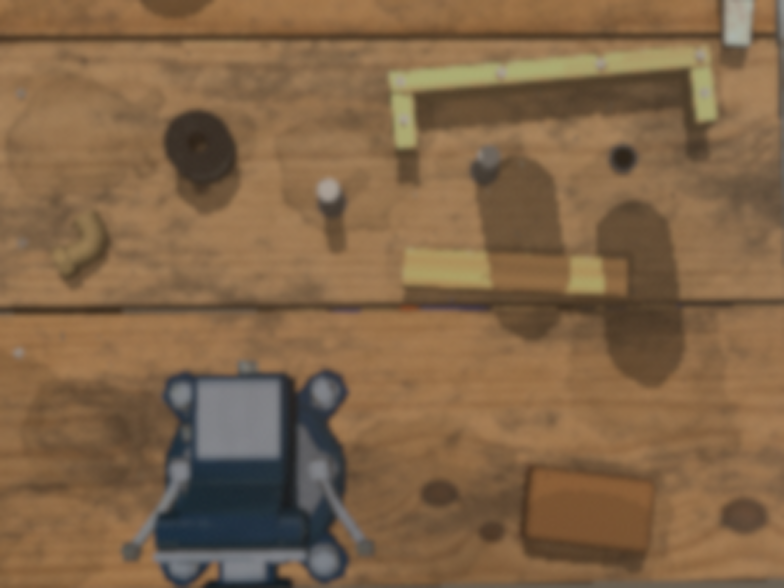

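The crop gives me the batten's top corners at about (404,249) and (629,257). The bay's inner top corners are about (414,91) and (692,70).

```bash
python3 - <<'E'
from h import *
im=shot("top")
f=lambda x,y,z: ray(im,x/2.8+130-.3,y/2.8+100-.3,z)
for n,x,y,z in(("inL",414,92,.04),("inR",692,70,.04),("outL",390,72,.04),("outR",709,47,.04),("wallL end in",417,148,.04),("wallR end in",697,122,.04),("postTop",489,155,.058),("postbase",485,178,.0),("hole",623,158,0),("bTL",404,249,.028),("bTR",629,257,.028),("bBR",628,292,.028),("bBL",403,287,.028)): print(n,f(x,y,z).round(3))
a,b=f(414,92,.04),f(692,70,.04);m=(a+b)/2;print(m,np.linalg.norm(a-b),np.arctan2((a-b)[0],(b-a)[1]*-1))
E
```

```text
inL [ 0.688 -0.021]
inR [ 0.704 -0.244]
outL [ 0.704 -0.002]
outR [ 0.723 -0.258]
wallL end in [ 0.642 -0.023]
wallR end in [ 0.662 -0.247]
postTop [ 0.632 -0.078]
postbase [ 0.626 -0.079]
hole [ 0.642 -0.194]
bTL [ 0.563 -0.011]
bTR [ 0.555 -0.191]
bBR [ 0.527 -0.19 ]
bBL [ 0.533 -0.01 ]
[ 0.69602474 -0.13232229] 0.2239003408779395 -0.07457501154136725
```

```bash
cat >> h.py <<'E'
def plan(x,y,z,yaw):
    s=ctrl.get_state(); R0=R.from_rotvec(s["tool_rot"])
    c,n=np.cos(yaw),np.sin(yaw); Rd=R.from_matrix(np.array([[-c,-n,0],[-n,c,0],[0,0,-1.]]))
    sh=R0.inv().apply(np.array([x,y,z])-s["position"])/.3; w=(R0.inv()*Rd).as_rotvec()/(np.pi/3)
    print("t",round(s["time"],2),"pos",s["position"].round(4),"F",s["ft_force"].round(1),"units",sh.round(3),w.round(3))
BO=np.array([.696,-.1325]); BY=.0745
def b2w(x,y): c,s=np.cos(BY),np.sin(BY); return BO+np.array([c*x-s*y,s*x+c*y])
def w2b(p): c,s=np.cos(BY),np.sin(BY); d=np.array(p)-BO; return np.array([c*d[0]+s*d[1],-s*d[0]+c*d[1]])
E
python3 - <<'E'
from h import *
print(np.array(ctrl.get_image("wrist")["tool_from_camera"]).round(3))
plan(.39,.34,.24,-.04)
plan(.548,.022,.24,-.04)
E
```

```text
[[ 0.001  0.953  0.304  0.084]
 [ 1.    -0.    -0.001 -0.001]
 [-0.     0.304 -0.953 -0.163]
 [ 0.     0.     0.     1.   ]]
t 0.25 pos [0.2313 0.6072 0.222 ] F [1.5 0.  0.4] units [-0.811 -0.644 -0.059] [-0.001 -0.    -0.309]
t 0.25 pos [0.2313 0.6072 0.222 ] F [1.5 0.  0.4] units [-1.681 -1.447 -0.058] [-0.001 -0.    -0.309]
```

{"api": "jog_arm", "payload": {"moves": [-0.81,-0.64,-0.06,0,0,-0.3,-1,-0.81,-0.64,-0.06,0,0,-0.3,-1,-0.81,-0.64,-0.06,0,0,-0.3,-1,-0.81,-0.64,-0.06,0,0,-0.3,-1,-0.81,-0.64,-0.06,0,0,-0.3,-1,-0.81,-0.64,-0.06,0,0,-0.3,-1,-0.81,-0.64,-0.06,0,0,-0.3,-1,-0.81,-0.64,-0.06,0,0,-0.3,-1]}}

```text
time: 1.25
position: [0.3889, 0.3431, 0.2404]
tool_rot: [-0.073, -3.14, -0.0]
ft_force: [-0.1, 0.1, -0.4]
grip_width: 0.172
grip_force: 0.0
```

```bash
python3 -c "
from h import *
plan(.553,.022,.2,.2)"
```

```text
t 1.25 pos [0.3889 0.3431 0.2404] F [-0.1  0.1 -0.4] units [-0.596 -1.044  0.134] [ 0.    -0.    -0.236]
```

{"api": "jog_arm", "payload": {"moves": [-0.57,-1.0,0.1,0,0,-0.236,-1,-0.57,-1.0,0.1,0,0,-0.236,-1,-0.57,-1.0,0.1,0,0,-0.236,-1,-0.57,-1.0,0.1,0,0,-0.236,-1,-0.57,-1.0,0.1,0,0,-0.236,-1,-0.57,-1.0,0.1,0,0,-0.236,-1,-0.57,-1.0,0.1,0,0,-0.236,-1,-0.57,-1.0,0.1,0,0,-0.236,-1]}}

```text
time: 2.25
position: [0.5458, 0.0356, 0.2102]
tool_rot: [0.314, -3.125, -0.001]
ft_force: [0.3, 1.1, -1.0]
grip_width: 0.007
grip_force: 0.0
```

```bash
python3 -c "
from h import *
plan(.553,.022,.015,.2)
shot('wrist','w1.png')"
```

```text
t 2.25 pos [0.5458 0.0356 0.2102] F [ 0.3  1.1 -1. ] units [-0.015 -0.05   0.651] [ 0.001 -0.001  0.   ]
```

View pics/w1.png

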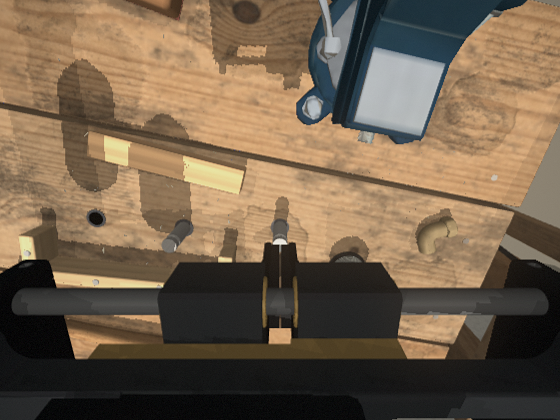

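The wrist view shows the batten's left end at (238–246, 168–193) and its right end near (88,131–155), with the vice at upper right. The real post is at (175,240) and the decoy at (280,235).

```bash
python3 - <<'E'
from h import *
im=shot("wrist")
for n,u,v,z in(("bL near",246,169,.028),("bL far",240,187,.028),("bR near",89,131,.028),("bR far",88,150,.028),("hole",97,218,0),("vicetip",365,140,.05),("vicecorner",430,135,.165)): print(n,ray(im,u,v,z).round(4))
E
```

```text
bL near [ 0.5318 -0.0078]
bL far [ 0.5545 -0.0112]
bR near [ 0.5246 -0.1876]
bR far [ 0.5463 -0.1885]
hole [ 0.6416 -0.1927]
vicetip [0.4715 0.1124]
vicecorner [0.4564 0.1211]
```

{"api": "jog_arm", "payload": {"moves": [-0.015,-0.05,0.2,0,0,0,-1,-0.015,-0.05,0.4,0,0,0,-1,-0.015,-0.05,0.5,0,0,0,-1,-0.015,-0.05,0.6,0,0,0,-1,-0.015,-0.05,0.65,0,0,0,-1,-0.015,-0.05,0.65,0,0,0,-1,-0.015,-0.05,0.65,0,0,0,-1,-0.015,-0.05,0.65,0,0,0,-1]}}

```text
time: 3.35
position: [0.5545, 0.0199, 0.0169]
tool_rot: [-0.31, 3.124, 0.001]
ft_force: [0.3, -0.6, -0.8]
grip_width: 0.004
grip_force: 0.0
```

```bash
python3 -c "
from h import *
plan(.552,-.03,.015,.2)
plan(.544,-.09,.015,-.04)"
```

```text
t 3.35 pos [0.5545 0.0199 0.0169] F [ 0.3 -0.6 -0.8] units [ 0.041 -0.161  0.006] [ 0.     0.002 -0.002]
t 3.35 pos [0.5545 0.0199 0.0169] F [ 0.3 -0.6 -0.8] units [ 0.106 -0.352  0.006] [0.    0.002 0.227]
```

{"api": "jog_arm", "payload": {"moves": [0.013,-0.05,0,0,0,0,-1,0.026,-0.1,0,0,0,0,-1,0.041,-0.16,0,0,0,0.05,-1,0.055,-0.2,0,0,0,0.1,-1,0.07,-0.24,0,0,0,0.17,-1,0.083,-0.28,0,0,0,0.22,-1,0.095,-0.315,0,0,0,0.227,-1,0.106,-0.352,0,0,0,0.227,-1]}}

```text
time: 4.35
position: [0.5428, -0.0907, 0.0155]
tool_rot: [-0.062, -3.141, -0.0]
ft_force: [0.4, 1.8, 1.7]
grip_width: 0.005
grip_force: 0.8
```

```bash
python3 -c "
from h import *
shot('wrist','w2.png');shot('top','t2.png');print(ctrl.get_state()['position'])"
```

```text
[ 0.54245479 -0.09248808  0.01548913]
```

View pics/w2.png

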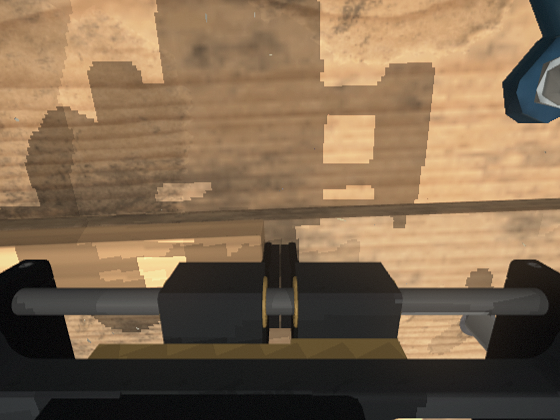

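The batten slid to the right along its axis and its left end is at the fingertip, near (262,245). Next I go round to its front face near the left end.

{"api": "jog_arm", "payload": {"moves": [0,0.05,0,0,0,0,-1,0,0.05,0,0,0,0,-1,0.14,0.05,0,0,0,0,-1,0.14,0.05,0,0,0,0,-1,0.14,-0.1,0,0,0,0,-1,0.14,-0.11,0,0,0,0,-1,0.14,-0.11,0,0,0,0,-1,0.14,-0.11,0,0,0,0,-1]}}

```text
time: 5.45
position: [0.5001, -0.1202, 0.0155]
tool_rot: [0.06, 3.141, 0.001]
ft_force: [-0.1, 0.5, -0.1]
grip_width: 0.005
grip_force: 0.0
```

```bash
python3 - <<'E'
from h import *
im=shot("wrist","w3.png")
P=np.array([.54,-.235]);
for k in range(0,9):
    a=-.585*k/8; ps=-.04+a
    r=R.from_rotvec([0,0,a]).as_matrix()[:2,:2]@np.array([-.015,.11])
    t=P+r-.0095*np.array([np.cos(ps),np.sin(ps)])
    plan(t[0],t[1],.015,ps)
E
```

```text
t 5.5 pos [ 0.5    -0.1202  0.0155] F [-0.2  0.  -0. ] units [-0.052 -0.013  0.002] [0.    0.    0.002]
t 5.5 pos [ 0.5    -0.1202  0.0155] F [-0.2  0.  -0. ] units [-0.079 -0.007  0.002] [0.    0.    0.071]
t 5.5 pos [ 0.5    -0.1202  0.0155] F [-0.2  0.  -0. ] units [-0.106 -0.003  0.002] [0.    0.    0.141]
t 5.5 pos [ 0.5    -0.1202  0.0155] F [-0.2  0.  -0. ] units [-0.134 -0.001  0.002] [0.    0.    0.211]
t 5.5 pos [ 0.5    -0.1202  0.0155] F [-0.2  0.  -0. ] units [-0.161 -0.001  0.002] [ 0.    -0.     0.281]
t 5.5 pos [ 0.5    -0.1202  0.0155] F [-0.2  0.  -0. ] units [-0.189 -0.003  0.002] [ 0.    -0.     0.351]
t 5.5 pos [ 0.5    -0.1202  0.0155] F [-0.2  0.  -0. ] units [-0.216 -0.007  0.002] [ 0.    -0.     0.421]
t 5.5 pos [ 0.5    -0.1202  0.0155] F [-0.2  0.  -0. ] units [-0.243 -0.013  0.002] [ 0.   -0.    0.49]
t 5.5 pos [ 0.5    -0.1202  0.0155] F [-0.2  0.  -0. ] units [-0.269 -0.02   0.002] [ 0.   -0.    0.56]
```

View pics/w3.png

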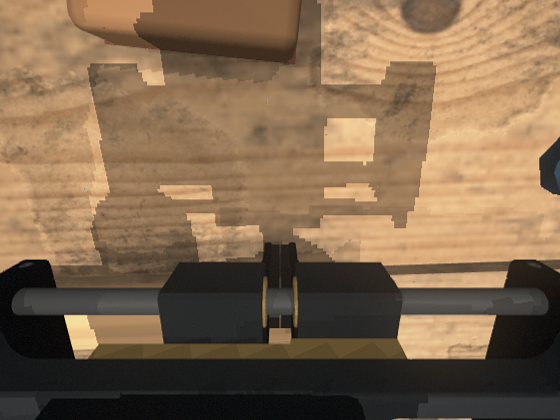

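The fingers stand in front of the batten, which is hidden behind the gripper, and the cork block at the top of the view is clear. Now I angle the batten.

{"api": "jog_arm", "payload": {"moves": [-0.052,-0.013,0,0,0,0,-1,-0.079,-0.007,0,0,0,0.07,-1,-0.106,-0.003,0,0,0,0.14,-1,-0.134,-0.001,0,0,0,0.21,-1,-0.161,-0.001,0,0,0,0.28,-1,-0.189,-0.003,0,0,0,0.35,-1,-0.22,-0.008,0,0,0,0.42,-1,-0.25,-0.014,0,0,0,0.5,-1]}}

```text
time: 6.5
position: [0.5745, -0.1272, 0.0153]
tool_rot: [-0.875, -3.016, -0.001]
ft_force: [-0.5, -0.3, 0.8]
grip_width: 0.003
grip_force: 0.5
```

```bash
python3 - <<'E'
from h import *
plan(.58,-.12,.015,-.6)
im=shot("top"); s=shot("scene")
a=im["pixels"][90:290,220:440]; b=s["pixels"][90:290,190:390]
o=np.hstack([cv2.resize(a,(440,400)),cv2.resize(b,(360,360))if 0 else cv2.resize(b,(360,400))])
cv2.imwrite("pics/c4.png",cv2.cvtColor(o,cv2.COLOR_RGB2BGR))
E
```

```text
t 6.5 pos [ 0.5745 -0.1272  0.0153] F [-0.5 -0.3  0.8] units [-0.003  0.03   0.001] [ 0.    -0.001  0.034]
```

View pics/c4.png

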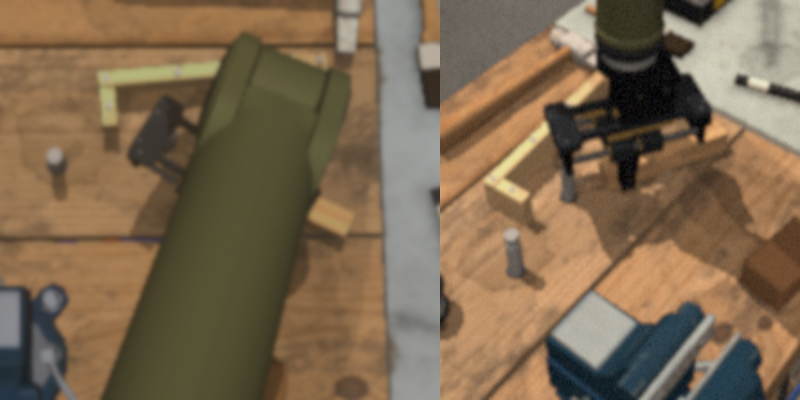

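The top crop shows the right end's corners at crop (353,212) and (345,236). The batten is angled with its left end forward.

```bash
python3 - <<'E'
from h import *
im=shot("top")
a=ray(im,220+353/2,90+212/2,.028);b=ray(im,220+344/2,90+237/2,.028)
print(a,b,np.linalg.norm(a-b))
q=np.array([.5825,-.132]); d=q-b; ps=-np.arctan2(d[0],d[1]); print("yaw",ps)
y=np.array([-np.sin(ps),np.cos(ps)]);x=np.array([np.cos(ps),np.sin(ps)])
c=b+.015*x+.09*y; print("c",c,w2b(c),"phi",BY-ps,"left end near/far",w2b(b+.18*y),w2b(b+.18*y+.03*x))
E
```

```text
[ 0.5441198  -0.28615544] [ 0.5160415 -0.2750181] 0.030206474488520936
yaw -0.4349994205046056
c [ 0.56757144 -0.19972092] [-0.13307564 -0.05747538] phi 0.5094994205046056 left end near/far [-0.10227385  0.02840972] [-0.07608418  0.01377751]
```

```bash
python3 - <<'E'
from h import *
print(ray(shot("top"),409,200,0))
for p in((.556,-.117),(.532,-.183),(.545,-.189),(.565,-.194),(.586,-.199)): plan(*p,.015,-.435)
E
```

```text
[ 0.53800866 -0.3228491 ]
t 6.7 pos [ 0.5743 -0.1279  0.0153] F [ 0.6 -0.4 -1.3] units [ 0.071 -0.002  0.001] [-0.   -0.   -0.12]
t 6.7 pos [ 0.5743 -0.1279  0.0153] F [ 0.6 -0.4 -1.3] units [ 0.022 -0.23   0.001] [-0.   -0.   -0.12]
t 6.7 pos [ 0.5743 -0.1279  0.0153] F [ 0.6 -0.4 -1.3] units [-0.026 -0.224  0.001] [-0.   -0.   -0.12]
t 6.7 pos [ 0.5743 -0.1279  0.0153] F [ 0.6 -0.4 -1.3] units [-0.091 -0.203  0.001] [-0.   -0.   -0.12]
t 6.7 pos [ 0.5743 -0.1279  0.0153] F [ 0.6 -0.4 -1.3] units [-0.159 -0.18   0.001] [-0.   -0.   -0.12]
```

{"api": "jog_arm", "payload": {"moves": [0.071,0,0,0,0,-0.12,-1,0.071,-0.13,0,0,0,-0.12,-1,0.05,-0.23,0,0,0,-0.12,-1,0.0,-0.228,0,0,0,-0.12,-1,-0.04,-0.222,0,0,0,-0.12,-1,-0.08,-0.208,0,0,0,-0.12,-1,-0.12,-0.194,0,0,0,-0.12,-1,-0.16,-0.18,0,0,0,-0.12,-1]}}

```text
time: 7.7
position: [0.5872, -0.1994, 0.0153]
tool_rot: [-0.681, -3.067, -0.0]
ft_force: [-1.0, -0.3, 0.9]
grip_width: 0.002
grip_force: 0.6
```

```bash
python3 - <<'E'
from h import *
plan(.58,-.12,.015,-.435)
im=shot("top"); s=shot("scene")
a=im["pixels"][90:290,220:440]; b=s["pixels"][90:290,190:390]
o=np.hstack([cv2.resize(a,(440,400)),cv2.resize(b,(360,400))])
cv2.imwrite("pics/c5.png",cv2.cvtColor(o,cv2.COLOR_RGB2BGR))
E
```

```text
t 7.7 pos [ 0.5872 -0.1994  0.0153] F [-1.  -0.3  0.9] units [0.134 0.23  0.001] [ 0.    -0.    -0.002]
```

View pics/c5.png

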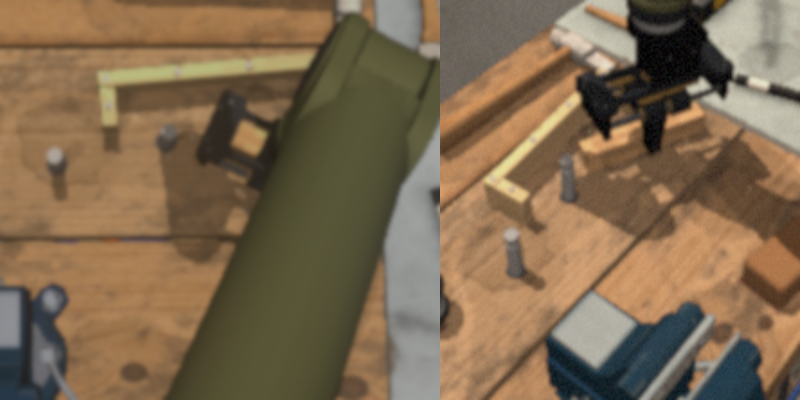

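The left end shows in the top crop at about (247,122) for the far corner and (235,150) for the near one. In the scene crop it is at about (582,145). It is right of the post and behind its line.

```bash
python3 - <<'E'
from h import *
im=shot("top");s=shot("scene")
for n,x,y in(("far",247,122),("near",235,150)): 
    p=ray(im,220+x/2,90+y/2,.028);print(n,p,w2b(p))
for n,x,y in(("scene near-left",588,160),("farleft",580,142),("right far",696,106),("right near",706,118)):
    p=ray(s,190+(x-440)/1.8,90+y/2,.028);print(n,p,w2b(p))
st=ctrl.get_state()["position"];x=np.array([np.cos(-.435),np.sin(-.435)]);print("front contact",w2b(st[:2]+.0095*x))
E
```

```text
far [ 0.6475981  -0.16926822] [-0.05100434 -0.03306362]
near [ 0.61567488 -0.15491743] [-0.08177087 -0.01637656]
scene near-left [ 0.63052072 -0.11808178] [-0.06422449  0.01925192]
farleft [ 0.65956516 -0.13589905] [-0.03658677 -0.00067774]
right far [ 0.57823    -0.29032728] [-0.12919058 -0.14862374]
right near [ 0.5541107  -0.27942056] [-0.15243118 -0.13595205]
front contact [-0.10594153 -0.06370103]
```

```bash
python3 - <<'E'
from h import *
print(b2w(-.141,-.142))
plan(.571,-.194,.06,-.435)
plan(.555,-.306,.08,1.086)
plan(.555,-.306,.018,1.086)
E
```

```text
[ 0.56596033 -0.2846009 ]
t 7.9 pos [ 0.5865 -0.1999  0.0154] F [-1.2 -0.1 -0.5] units [ 0.055 -0.004 -0.149] [-0.     0.    -0.003]
t 7.9 pos [ 0.5865 -0.1999  0.0154] F [-1.2 -0.1 -0.5] units [-0.055 -0.365 -0.215] [-0.     0.    -1.455]
t 7.9 pos [ 0.5865 -0.1999  0.0154] F [-1.2 -0.1 -0.5] units [-0.055 -0.365 -0.009] [-0.     0.    -1.455]
```

{"api": "jog_arm", "payload": {"moves": [0.06,0,0,0,0,0,-1,0.06,0,-0.15,0,0,0,-1,0.06,0,-0.25,0,0,-0.17,-1,0,-0.12,-0.25,0,0,-0.34,-1,-0.05,-0.25,-0.25,0,0,-0.51,-1,-0.055,-0.365,-0.25,0,0,-0.68,-1,-0.055,-0.365,-0.25,0,0,-0.85,-1,-0.055,-0.365,-0.25,0,0,-1.0,-1]}}

```text
time: 8.9
position: [0.5529, -0.306, 0.0881]
tool_rot: [0.908, -3.002, -0.002]
ft_force: [-0.5, -0.7, -3.2]
grip_width: 0.006
grip_force: 0.0
```

```bash
python3 - <<'E'
from h import *
plan(.555,-.306,.018,1.086)
s=shot("scene"); b=s["pixels"][90:240,200:400]
cv2.imwrite("pics/c6.png",cv2.cvtColor(cv2.resize(b,(800,600),interpolation=cv2.INTER_CUBIC),cv2.COLOR_RGB2BGR))
E
```

```text
t 8.9 pos [ 0.5529 -0.306   0.0881] F [-0.5 -0.7 -3.2] units [-0.007 -0.004  0.234] [ 0.004 -0.004 -0.476]
```

View pics/c6.png

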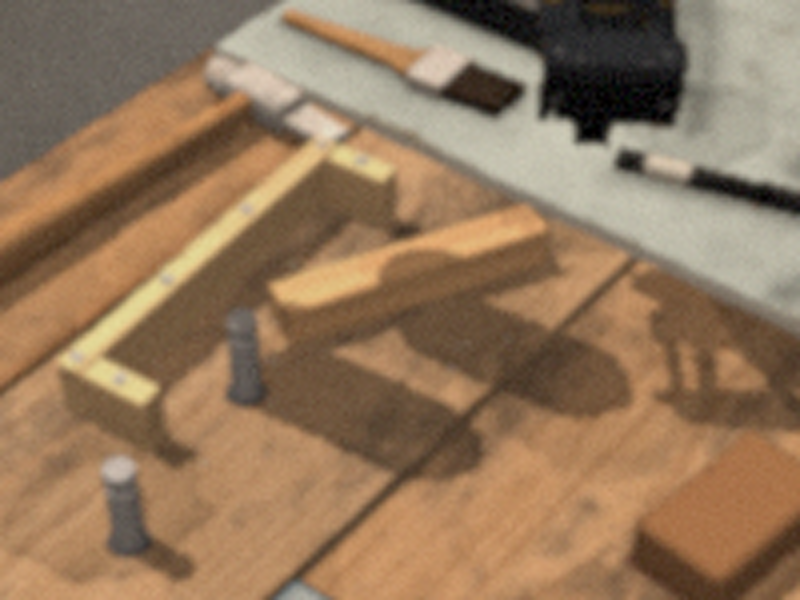

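In the crop the batten's top corners are (270,288), (290,312), (551,230) and (530,205). The left end sits just right of the post and the slab is only slightly raised.

```bash
python3 - <<'E'
from h import *
s=shot("scene")
P=[w2b(ray(s,200+x/4-.4,90+y/4-.4,.028)) for x,y in((270,288),(290,312),(551,230),(530,205))]
P=np.array(P);print(P.round(4)); c=P.mean(0);d=(P[0]+P[1]-P[2]-P[3])/2;ph=np.arctan2(d[0],d[1])
print("c",c,"phi",ph,"len",np.hypot(*d))
print("world right end",b2w(*((P[2]+P[3])/2)), "post", w2b(ray(s,200+240/4,90+315/4,.058)))
n=np.array([-np.cos(ph),np.sin(ph)]);print("clear",(np.array([-.061,.058])-c)@n-.024)
E
```

```text
[[-0.0365  0.002 ]
 [-0.059   0.0126]
 [-0.1479 -0.1418]
 [-0.1246 -0.156 ]]
c [-0.0920079  -0.07079044] phi 0.51517336996288 len 0.17948045240131766
world right end [ 0.57123775 -0.29110919] post [-0.05918127  0.05804265]
clear 0.012469907963229505
```

```bash
python3 - <<'E'
from h import *
for p in((.562,-.3105),(.567,-.2996),(.5947,-.2408)): plan(*p,.018,1.131)
E
```

```text
t 9.0 pos [ 0.5545 -0.3041  0.089 ] F [0.2 0.2 0.4] units [-0.008 -0.033  0.237] [ 0.004  0.004 -0.521]
t 9.0 pos [ 0.5545 -0.3041  0.089 ] F [0.2 0.2 0.4] units [-0.042 -0.012  0.237] [ 0.004  0.004 -0.521]
t 9.0 pos [ 0.5545 -0.3041  0.089 ] F [0.2 0.2 0.4] units [-0.228  0.1    0.238] [ 0.004  0.004 -0.521]
```

{"api": "jog_arm", "payload": {"moves": [-0.005,-0.033,0,0,0,-0.17,-1,-0.005,-0.033,0,0,0,-0.34,-1,-0.005,-0.033,0,0,0,-0.52,-1,-0.005,-0.033,0.12,0,0,-0.52,-1,-0.005,-0.033,0.235,0,0,-0.52,-1,-0.042,-0.012,0.235,0,0,-0.52,-1,-0.075,0.008,0.235,0,0,-0.52,-1,-0.105,0.026,0.235,0,0,-0.52,-1]}}

```text
time: 10.0
position: [0.576, -0.2804, 0.0187]
tool_rot: [1.678, -2.65, -0.003]
ft_force: [-1.3, -0.6, -0.4]
grip_width: 0.005
grip_force: 0.0
```

```bash
python3 - <<'E'
from h import *
plan(.5947,-.2408,.018,1.131)
E
```

```text
t 10.0 pos [ 0.576  -0.2804  0.0187] F [-1.3 -0.6 -0.4] units [-0.146  0.     0.002] [ 0.004 -0.002 -0.002]
```

{"api": "jog_arm", "payload": {"moves": [-0.02,0,0,0,0,0,-1,-0.04,0,0,0,0,0,-1,-0.06,0,0,0,0,0,-1,-0.08,0,0,0,0,0,-1,-0.1,0,0,0,0,0,-1,-0.12,0,0,0,0,0,-1,-0.14,0,0,0,0,0,-1,-0.14,0,0,0,0,0,-1]}}

```text
time: 11.0
position: [0.594, -0.2425, 0.0184]
tool_rot: [1.681, -2.654, -0.006]
ft_force: [0.0, -0.0, -0.3]
grip_width: 0.005
grip_force: 0.0
```

```bash
python3 - <<'E'
from h import *
plan(.5947,-.2408,.018,1.131)
s=shot("scene"); b=s["pixels"][90:240,200:400]
cv2.imwrite("pics/c7.png",cv2.cvtColor(cv2.resize(b,(800,600),interpolation=cv2.INTER_CUBIC),cv2.COLOR_RGB2BGR))
E
```

```text
t 11.0 pos [ 0.594  -0.2425  0.0184] F [ 0.  -0.  -0.3] units [-0.006  0.     0.001] [ 0.003  0.002 -0.002]
```

View pics/c7.png

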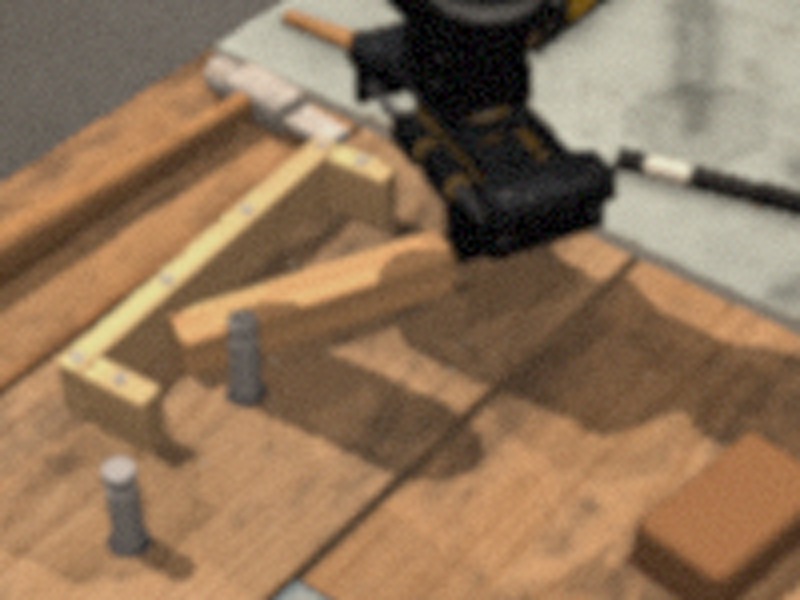

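The batten's left end is now behind the post, with corners at about (170,318) and (190,345). All ten views are used, so from here I work from numbers. Next I push the right end forward a little from the front face.

```bash
python3 - <<'E'
from h import *
a=np.array([.426,.905]);m=np.array([.905,-.426]);c=np.array([.636,-.1525]);P=c+.04*a
st=ctrl.get_state()["position"][:2]
for k in(0,1,2):
    plan(*[st-.012*a,st-.012*a-.05*m,c-.07*a-.042*m][k],.018,1.131)
for an in(0,.06,.12,.185):
    t=P+R.from_rotvec([0,0,an]).as_matrix()[:2,:2]@(-.112*a-.030*m); plan(*t,.018,1.131+an)
E
```

```text
t 11.05 pos [ 0.5939 -0.2427  0.0184] F [ 0.1  0.5 -0.5] units [ 0.04  -0.     0.001] [ 0.003  0.002 -0.002]
t 11.05 pos [ 0.5939 -0.2427  0.0184] F [ 0.1  0.5 -0.5] units [0.04  0.167 0.002] [ 0.003  0.002 -0.002]
t 11.05 pos [ 0.5939 -0.2427  0.0184] F [ 0.1  0.5 -0.5] units [-0.098  0.141  0.002] [ 0.003  0.002 -0.002]
t 11.05 pos [ 0.5939 -0.2427  0.0184] F [ 0.1  0.5 -0.5] units [-0.092  0.101  0.002] [ 0.003  0.002 -0.002]
t 11.05 pos [ 0.5939 -0.2427  0.0184] F [ 0.1  0.5 -0.5] units [-0.086  0.079  0.002] [ 0.003  0.002 -0.059]
t 11.05 pos [ 0.5939 -0.2427  0.0184] F [ 0.1  0.5 -0.5] units [-0.082  0.056  0.002] [ 0.003  0.002 -0.116]
t 11.05 pos [ 0.5939 -0.2427  0.0184] F [ 0.1  0.5 -0.5] units [-0.08   0.031  0.001] [ 0.003  0.002 -0.179]
```

{"api": "jog_arm", "payload": {"moves": [0.04,0,0,0,0,0,-1,0.04,0.17,0,0,0,0,-1,0.03,0.17,0,0,0,0,-1,-0.092,0.15,0,0,0,0,-1,-0.092,0.101,0,0,0,0,-1,-0.086,0.079,0,0,0,-0.06,-1,-0.082,0.056,0,0,0,-0.12,-1,-0.08,0.031,0,0,0,-0.18,-1]}}

```text
time: 12.05
position: [0.596, -0.2201, 0.0187]
tool_rot: [1.922, -2.483, -0.004]
ft_force: [-1.0, 1.3, 1.5]
grip_width: 0.004
grip_force: 0.3
```

```bash
cat >> h.py <<'E'
def batten(dbg=None,name="scene"):
    """yellow top-face mask corners from a view, bay frame, for the biggest blob not bay"""
    s=shot(name,dbg); h=cv2.cvtColor(s["pixels"],cv2.COLOR_RGB2HSV); return s,h
E
python3 - <<'E'
from h import *
plan(.6,-.24,.018,1.131)
s=shot("scene"); p=s["pixels"]
for v in range(160,186,3): print(v,[tuple(int(i) for i in p[v,u]) for u in range(232,264,4)])
E
```

```text
t 12.05 pos [ 0.596  -0.2201  0.0187] F [-1.   1.3  1.5] units [ 0.061 -0.03   0.002] [ 0.003 -0.     0.178]
160 [(181, 127, 85), (168, 141, 97), (210, 193, 150), (212, 181, 127), (116, 91, 62), (112, 88, 62), (117, 94, 67), (102, 79, 59)]
163 [(154, 127, 86), (228, 216, 150), (231, 205, 145), (123, 96, 69), (113, 87, 60), (112, 92, 62), (139, 112, 76), (207, 160, 107)]
166 [(226, 211, 146), (228, 205, 145), (136, 101, 71), (116, 93, 67), (142, 114, 79), (208, 168, 114), (229, 179, 120), (211, 157, 114)]
169 [(231, 215, 150), (145, 119, 82), (114, 88, 61), (201, 164, 111), (228, 184, 123), (230, 187, 126), (200, 166, 118), (110, 106, 99)]
172 [(170, 139, 96), (113, 90, 60), (114, 86, 62), (205, 160, 107), (228, 190, 126), (228, 191, 128), (176, 140, 99), (106, 96, 90)]
175 [(108, 86, 61), (108, 84, 56), (121, 95, 69), (125, 95, 65), (224, 170, 115), (176, 129, 86), (115, 90, 69), (108, 99, 96)]
178 [(112, 92, 67), (116, 91, 65), (116, 88, 62), (104, 76, 54), (126, 91, 63), (118, 87, 58), (113, 86, 62), (98, 90, 83)]
181 [(125, 99, 68), (109, 84, 62), (112, 86, 65), (110, 82, 59), (126, 91, 62), (124, 94, 64), (120, 89, 66), (101, 93, 88)]
184 [(224, 189, 138), (167, 131, 91), (115, 89, 67), (119, 94, 66), (147, 113, 81), (108, 82, 60), (107, 84, 67), (101, 91, 85)]
```

```bash
cat >> h.py <<'E'
def edges(show=1):
    s=shot("scene"); p=s["pixels"].astype(int)
    m=((p[...,0]>150)&(p[...,1]<p[...,0]*.87)&(p[...,1]>p[...,0]*.7)).astype(np.uint8); m[:90]=0;m[200:]=0;m[:,:222]=0;m[:,340:]=0
    n,l,st,ce=cv2.connectedComponentsWithStats(m)
    for i in range(1,n):
        if st[i,4]>60: print("blob",st[i],ce[i].round(0))
    # pick component containing pixels near the bay interior
    best=min((i for i in range(1,n) if st[i,4]>60),key=lambda i:np.hypot(*(ce[i]-[275,160])))
    pts=cv2.findContours((l==best).astype(np.uint8),0,1)[0][0]
    for q in cv2.approxPolyDP(pts,2.0,True)[:,0]: print(q,w2b(ray(s,q[0],q[1],.028)).round(3))
E
python3 - <<'E'
from h import *
edges()
E
```

```text
blob [271  92  18   9  63] [280.  96.]
blob [222 104  41  35 520] [237. 121.]
blob [ 222  124   69   68 1061] [249. 148.]
blob [242 147  58  31 534] [272. 162.]
blob [282 171  39  22 311] [301. 181.]
blob [241 184  40  16 325] [255. 194.]
blob [319 192  21   8  99] [330. 196.]
[299 152] [-0.08  -0.072]
[287 147] [-0.045 -0.071]
[281 153] [-0.046 -0.043]
[242 171] [-0.008  0.063]
[248 177] [-0.032  0.071]
[255 174] [-0.039  0.053]
[258 167] [-0.03  0.03]
[280 164] [-0.067 -0.009]
[294 158] [-0.082 -0.046]
```

```bash
python3 - <<'E'
from h import *
a=np.array([.272,.962]);m=np.array([.962,-.272]);e=b2w(-.084,-.101); print(e)
st=ctrl.get_state()["position"][:2]
for t in(st-.012*m, e-.024*a-.045*m, e-.024*a, e-.0095*a, e+.0155*a, e+.0205*a): plan(*t,.018,1.296)
E
```

```text
[ 0.61975054 -0.23947205]
t 12.15 pos [ 0.5963 -0.22    0.0182] F [-1.   0.5 -0.2] units [-0.001  0.04   0.001] [0.003 0.002 0.018]
t 12.15 pos [ 0.5963 -0.22    0.0182] F [-1.   0.5 -0.2] units [0.12  0.059 0.   ] [0.003 0.002 0.018]
t 12.15 pos [ 0.5963 -0.22    0.0182] F [-1.   0.5 -0.2] units [ 0.123 -0.09  -0.   ] [0.003 0.002 0.018]
t 12.15 pos [ 0.5963 -0.22    0.0182] F [-1.   0.5 -0.2] units [ 0.074 -0.091  0.   ] [0.003 0.002 0.018]
t 12.15 pos [ 0.5963 -0.22    0.0182] F [-1.   0.5 -0.2] units [-0.009 -0.093  0.   ] [0.003 0.002 0.018]
t 12.15 pos [ 0.5963 -0.22    0.0182] F [-1.   0.5 -0.2] units [-0.025 -0.093  0.   ] [0.003 0.002 0.018]
```

{"api": "jog_arm", "payload": {"moves": [0,0.045,0,0,0,0,-1,0.125,0.055,0,0,0,0.018,-1,0.128,0.05,0,0,0,0.018,-1,0.128,-0.09,0,0,0,0.018,-1,0.1,-0.091,0,0,0,0.018,-1,0.065,-0.092,0,0,0,0.018,-1,0.03,-0.093,0,0,0,0.018,-1,0.0,-0.093,0,0,0,0.018,-1]}}

```text
time: 13.15
position: [0.6222, -0.2242, 0.0187]
tool_rot: [1.899, -2.501, -0.005]
ft_force: [0.7, -0.5, -0.3]
grip_width: 0.005
grip_force: 0.3
```

```bash
python3 - <<'E'
from h import *
plan(.6,-.24,.018,1.296)
edges()
E
```

```text
t 13.15 pos [ 0.6222 -0.2242  0.0187] F [ 0.7 -0.5 -0.3] units [0.071 0.057 0.002] [0.003 0.    0.003]
blob [222 106  41  33 531] [237. 121.]
blob [ 222  124   66   68 1120] [247. 149.]
blob [328 145  12  14 119] [335. 152.]
blob [235 149  65  35 614] [267. 165.]
blob [284 172  38  21 299] [302. 182.]
blob [241 190  40  10 237] [258. 196.]
blob [319 192  21   8  94] [329. 197.]
[299 154] [-0.084 -0.065]
[294 149] [-0.063 -0.074]
[286 149] [-0.047 -0.063]
[274 158] [-0.042 -0.018]
[237 174] [-0.005  0.077]
[235 180] [-0.014  0.096]
[238 183] [-0.026  0.099]
[254 177] [-0.044  0.063]
[258 167] [-0.03  0.03]
[266 165] [-0.042  0.013]
[266 169] [-0.05   0.025]
[279 166] [-0.069 -0.001]
```

```bash
python3 - <<'E'
from h import *
ph=.37;g=lambda ph:(np.array([np.sin(ph),np.cos(ph)]),np.array([np.cos(ph),-np.sin(ph)]))
a,m=g(ph);c=np.array([-.047,.006]);P=c+.04*a
st=w2b(ctrl.get_state()["position"][:2])
for t in(st-.01*a, st-.01*a-.055*m, c-.072*a-.045*m): plan(*b2w(*t),.018,1.571+BY-ph)
for f in(.37,.28,.19,.1,.0):
    a,m=g(f); plan(*b2w(*(P-.112*a-.030*m)),.018,1.571+BY-f)
plan(*b2w(-.047,-.066),.018,1.571+BY)
E
```

```text
t 13.2 pos [ 0.6226 -0.2225  0.0188] F [0.5 0.4 0.1] units [0.033 0.001 0.003] [0.003 0.002 0.024]
t 13.2 pos [ 0.6226 -0.2225  0.0188] F [0.5 0.4 0.1] units [0.029 0.184 0.003] [0.003 0.002 0.024]
t 13.2 pos [ 0.6226 -0.2225  0.0188] F [0.5 0.4 0.1] units [-0.084  0.155  0.003] [0.003 0.002 0.024]
t 13.2 pos [ 0.6226 -0.2225  0.0188] F [0.5 0.4 0.1] units [-0.083  0.105  0.003] [0.003 0.002 0.024]
t 13.2 pos [ 0.6226 -0.2225  0.0188] F [0.5 0.4 0.1] units [-0.075  0.071  0.003] [ 0.003  0.002 -0.062]
t 13.2 pos [ 0.6226 -0.2225  0.0188] F [0.5 0.4 0.1] units [-0.069  0.037  0.003] [ 0.003  0.002 -0.148]
t 13.2 pos [ 0.6226 -0.2225  0.0188] F [0.5 0.4 0.1] units [-0.067  0.002  0.003] [ 0.003  0.002 -0.234]
t 13.2 pos [ 0.6226 -0.2225  0.0188] F [0.5 0.4 0.1] units [-0.069 -0.037  0.003] [ 0.003  0.002 -0.33 ]
t 13.2 pos [ 0.6226 -0.2225  0.0188] F [0.5 0.4 0.1] units [-0.095 -0.082  0.003] [ 0.003  0.002 -0.33 ]
```

{"api": "jog_arm", "payload": {"moves": [0.04,0,0,0,0,0.02,-1,0.035,0.185,0,0,0,0.02,-1,0.03,0.185,0,0,0,0.02,-1,-0.083,0.16,0,0,0,0.02,-1,-0.083,0.105,0,0,0,0.02,-1,-0.075,0.071,0,0,0,-0.06,-1,-0.069,0.037,0,0,0,-0.15,-1,-0.067,0.002,0,0,0,-0.23,-1]}}

```text
time: 14.2
position: [0.6275, -0.1961, 0.0108]
tool_rot: [2.143, -2.281, 0.022]
ft_force: [-0.9, -0.2, -1.1]
grip_width: 0.004
grip_force: 0.3
```

```bash
python3 - <<'E'
from h import *
edges()
print(w2b(ctrl.get_state()["position"][:2]))
plan(*b2w(-.0625,-.069),.018,1.571+BY)
plan(*b2w(-.046,-.066),.018,1.571+BY)
E
```

```text
blob [222 104  32  35 506] [237. 121.]
blob [222 128  51  64 981] [243. 152.]
blob [317 145  23  26 344] [332. 158.]
blob [235 153  49  33 469] [258. 169.]
blob [280 170  40  23 264] [298. 181.]
blob [241 192  40   8 204] [259. 196.]
[283 154] [-0.052 -0.043]
[270 155] [-0.028 -0.022]
[235 180] [-0.014  0.096]
[244 185] [-0.041  0.097]
[255 177] [-0.046  0.061]
[258 167] [-0.03  0.03]
[265 168] [-0.046  0.023]
[282 159] [-0.06  -0.026]
[-0.07333078 -0.05445909]
t 14.25 pos [ 0.6269 -0.1923  0.0083] F [ 0.1  1.2 -0.8] units [ 0.044 -0.042 -0.032] [ 0.001 -0.015 -0.125]
t 14.25 pos [ 0.6269 -0.1923  0.0083] F [ 0.1  1.2 -0.8] units [ 0.027 -0.095 -0.032] [ 0.001 -0.015 -0.125]
```

```bash
python3 - <<'E'
from h import *
ctrl.get_image("top");s=ctrl.get_state()
for k in("joint_positions","qd","position","tool_rot","ft_force","joint_torque"):print(k,s[k].round(3))
E
```

```text
joint_positions [ 1.126  1.049 -1.38   1.619  1.06   1.389  2.691]
qd [ 0.011 -0.048  0.     0.006 -0.049 -0.016 -0.   ]
position [ 0.626 -0.191  0.009]
tool_rot [ 2.15  -2.276  0.013]
ft_force [-0.561 -0.268  0.506]
joint_torque [ 5.6500e-01 -5.1102e+01 -2.7137e+01 -1.6725e+01  7.3300e-01  1.1900e-01
 -1.0000e-03]
```

Joints 3 and 7 have reached their limits, so I back off, lift, and turn the wrist back.

{"api": "jog_arm", "payload": {"moves": [0,0.06,0,0,0,0.12,-1,0,0.08,-0.05,0,0,0.27,-1,0,0.08,-0.2,0,0,0.42,-1,0,0.08,-0.25,0,0,0.57,-1,0,0.08,-0.25,0,0,0.72,-1,0,0.08,-0.25,0,0,0.87,-1,0,0.08,-0.25,0,0,1.0,-1,0,0.08,-0.25,0,0,1.0,-1]}}

```text
time: 15.3
position: [0.6028, -0.1901, 0.0867]
tool_rot: [0.725, -3.054, 0.028]
ft_force: [-0.9, 0.7, 0.5]
grip_width: 0.005
grip_force: 0.0
```

```bash
python3 - <<'E'
from h import *
s=ctrl.get_state()
for k in("joint_positions","position","tool_rot","ft_force"):print(k,s[k].round(3))
edges()
plan(*b2w(-.12,-.065),.1,BY-.2)
E
```

```text
joint_positions [ 1.151  0.785 -1.301  1.63   0.793  1.342  1.764]
position [ 0.603 -0.19   0.087]
tool_rot [ 0.725 -3.054  0.028]
ft_force [-0.939  0.665  0.525]
blob [222 104  34  35 494] [237. 121.]
blob [222 125  55  67 963] [245. 150.]
blob [235 144  61  42 610] [265. 164.]
blob [280 145  60  48 841] [311. 167.]
blob [242 192  39   8 190] [259. 196.]
[295 148] [-0.063 -0.079]
[287 144] [-0.038 -0.08 ]
[235 180] [-0.014  0.096]
[244 185] [-0.041  0.097]
[255 177] [-0.046  0.061]
[258 167] [-0.03  0.03]
[273 165] [-0.055  0.004]
t 15.35 pos [ 0.6027 -0.19    0.0864] F [-0.1  0.2  0.7] units [ 0.089 -0.017 -0.044] [-0.017 -0.002  0.567]
```

```bash
python3 - <<'E'
from h import *
plan(*b2w(-.1,-.065),.1,BY-.1)
plan(*b2w(-.1,-.065),.018,BY-.1)
E
```

```text
t 15.35 pos [ 0.6027 -0.19    0.0864] F [-0.1  0.2  0.7] units [ 0.027 -0.042 -0.044] [-0.017 -0.003  0.471]
t 15.35 pos [ 0.6027 -0.19    0.0864] F [-0.1  0.2  0.7] units [ 0.025 -0.038  0.229] [-0.017 -0.003  0.471]
```

{"api": "jog_arm", "payload": {"moves": [0.026,-0.04,0,0,0,0.15,-1,0.026,-0.04,0,-0.017,0,0.3,-1,0.026,-0.04,0,-0.017,0,0.47,-1,0.026,-0.04,0.08,-0.017,0,0.47,-1,0.026,-0.038,0.16,-0.017,0,0.47,-1,0.025,-0.038,0.22,-0.017,0,0.47,-1,0.025,-0.038,0.22,-0.017,0,0.47,-1,0.025,-0.038,0.22,-0.017,0,0.47,-1]}}

```text
time: 16.35
position: [0.6014, -0.2034, 0.0201]
tool_rot: [-0.039, -3.138, -0.002]
ft_force: [0.4, -0.5, -0.0]
grip_width: 0.002
grip_force: 0.0
```

```bash
python3 - <<'E'
from h import *
print(ctrl.get_state()["joint_positions"].round(2))
plan(*b2w(-.07,-.065),.016,BY-.1)
plan(*b2w(-.04,-.065),.016,BY)
E
```

```text
[ 1.11  0.8  -1.16  1.66  0.77  1.21  1.31]
t 16.35 pos [ 0.6014 -0.2034  0.0201] F [ 0.4 -0.5 -0. ] units [-0.099  0.005  0.014] [ 0.001 -0.003  0.001]
t 16.35 pos [ 0.6014 -0.2034  0.0201] F [ 0.4 -0.5 -0. ] units [-0.198  0.015  0.013] [ 0.001 -0.003 -0.095]
```

{"api": "jog_arm", "payload": {"moves": [-0.06,0.003,0.01,0,0,0,-1,-0.1,0.005,0.01,0,0,0,-1,-0.12,0.007,0.01,0,0,-0.02,-1,-0.14,0.009,0.01,0,0,-0.04,-1,-0.16,0.011,0.01,0,0,-0.06,-1,-0.175,0.013,0.01,0,0,-0.08,-1,-0.19,0.015,0.01,0,0,-0.095,-1,-0.197,0.015,0.01,0,0,-0.095,-1]}}

```text
time: 17.35
position: [0.6604, -0.2005, 0.0166]
tool_rot: [0.117, -3.136, -0.002]
ft_force: [-1.1, -0.7, 1.8]
grip_width: 0.005
grip_force: 0.7
```

```bash
python3 - <<'E'
from h import *
edges()
print(w2b(ctrl.get_state()["position"][:2]),ctrl.get_state()["joint_positions"].round(2))
plan(*b2w(-.07,-.065),.016,BY)
plan(*b2w(-.07,.02),.016,BY)
plan(*b2w(-.04,.02),.016,BY)
E
```

```text
blob [222 106  33  32 500] [236. 121.]
blob [298 128  23  19 229] [308. 137.]
blob [ 222  136   53   56 1280] [244. 162.]
blob [271 162  14  15  87] [278. 170.]
blob [291 173  12  11  93] [297. 178.]
blob [305 182  17  11 109] [313. 187.]
blob [242 192  39   8 172] [261. 197.]
blob [319 192  21   8 100] [330. 196.]
[283 162] [-0.069 -0.019]
[271 176] [-0.074  0.038]
[276 176] [-0.084  0.031]
[283 170] [-0.085  0.005]
[-0.04063244 -0.06520282] [ 0.99  0.88 -1.12  1.51  0.82  1.27  1.4 ]
t 17.4 pos [ 0.6603 -0.2005  0.0167] F [-0.3 -0.8  1. ] units [0.098 0.001 0.003] [ 0.001 -0.004 -0.   ]
t 17.4 pos [ 0.6603 -0.2005  0.0167] F [-0.3 -0.8  1. ] units [0.098 0.284 0.003] [ 0.001 -0.004 -0.   ]
t 17.4 pos [ 0.6603 -0.2005  0.0167] F [-0.3 -0.8  1. ] units [-0.002  0.284  0.003] [ 0.001 -0.004 -0.   ]
```

{"api": "jog_arm", "payload": {"moves": [-0.004,0,0,0,0,0,-1,-0.008,0,0,0,0,0,-1,-0.012,0,0,0,0,0,-1,-0.012,0,0,0,0,0,-1,0.09,0,0,0,0,0,-1,0.09,0.2,0,0,0,0,-1,0.09,0.29,0,0,0,0,-1,0.06,0.29,0,0,0,0,-1]}}

```text
time: 18.4
position: [0.6358, -0.1118, 0.0174]
tool_rot: [0.125, -3.137, -0.003]
ft_force: [0.9, 0.1, 0.6]
grip_width: 0.004
grip_force: 0.0
```

```bash
python3 - <<'E'
from h import *
edges()
plan(*b2w(-.04,.02),.016,BY)
E
```

```text
blob [286  97  21  11 103] [296. 102.]
blob [222 109  31  30 455] [235. 122.]
blob [289 129  51  43 993] [317. 153.]
blob [234 134  19  13  80] [243. 141.]
blob [222 147  11  22 102] [225. 158.]
blob [276 163  20  14 179] [285. 169.]
blob [222 167  31  25 300] [237. 181.]
blob [242 192  25   8 120] [256. 196.]
[276 175] [-0.082  0.028]
[289 173] [-0.102  0.005]
[295 164] [-0.096 -0.029]
[282 163] [-0.069 -0.014]
[277 168] [-0.069  0.007]
t 18.45 pos [ 0.6376 -0.1143  0.0174] F [ 1.1 -1.1  0.4] units [-0.056 -0.008  0.005] [ 0.001 -0.001  0.002]
```

{"api": "jog_arm", "payload": {"moves": [-0.02,-0.008,0,0,0,0,-1,-0.035,-0.008,0,0,0,0,-1,-0.045,-0.008,0,0,0,0,-1,-0.052,-0.008,0,0,0,0,-1,-0.058,-0.008,0,0,0,0,-1,-0.062,-0.008,0,0,0,0,-1,-0.066,-0.008,0,0,0,0,-1,-0.07,-0.008,0,0,0,0,-1]}}

```text
time: 19.45
position: [0.6554, -0.1161, 0.0165]
tool_rot: [0.117, -3.132, -0.001]
ft_force: [-8.3, -0.3, 4.0]
grip_width: 0.005
grip_force: 3.5
```

```bash
python3 - <<'E'
from h import *
s=ctrl.get_state();print(w2b(s["position"][:2]),s["ft_force"],s["joint_positions"].round(2))
E
```

```text
[-0.03927069  0.01940265] [-8.30486876 -0.26398823  4.01985581] [ 0.9   0.85 -1.14  1.58  0.8   1.25  1.27]
```

{"api": "jog_arm", "payload": {"moves": [0.04,0,0,0,0,0,-1,0.04,-0.2,0,0,0,0,-1,0.04,-0.28,0,0,0,0,-1,-0.015,-0.28,0,0,0,0,-1,-0.035,-0.28,0,0,0,0,-1,-0.005,-0.28,0,0,0,0,-1,-0.009,-0.28,0,0,0,0,-1,-0.013,-0.28,0,0,0,0,-1]}}

```text
time: 20.45
position: [0.6627, -0.2026, 0.0163]
tool_rot: [0.113, -3.127, 0.004]
ft_force: [-13.2, -3.5, 8.1]
grip_width: 0.009
grip_force: 7.2
```

```bash
python3 - <<'E'
from h import *
s=ctrl.get_state();print(w2b(s["position"][:2]),s["ft_force"],s["joint_positions"].round(2))
E
```

```text
[-0.03839378 -0.06738855] [-13.16720756  -3.54857612   8.09407527] [ 0.97  0.89 -1.11  1.5   0.82  1.28  1.4 ]
```

{"api": "jog_arm", "payload": {"moves": [0.1,0,0,0,0,0,-1,0.15,0,-0.1,0,0,0,-1,0.2,-0.1,-0.3,0,0,0,-1,0.3,-0.3,-0.5,0,0,0,-1,0.4,-0.4,-0.6,0,0,0,-1,0.4,-0.4,-0.6,0,0,0,-1,0.4,-0.4,-0.6,0,0,0,-1,0.4,-0.4,-0.6,0,0,0,-1]}}

```text
time: 21.45
position: [0.5573, -0.3259, 0.1957]
tool_rot: [0.121, -3.135, -0.004]
ft_force: [-0.4, 0.6, -0.1]
grip_width: 0.001
grip_force: 0.0
```

```bash
python3 - <<'E'
from h import *
s=shot("scene","fin.png"); p=s["pixels"].astype(int); print(ctrl.get_state()["position"])
# profiles in bay x at several bay y, sampling at z=.028 plane: batten top (R) and ratio
Rm=R.from_rotvec(s["rotation"]).as_matrix() if np.shape(s["rotation"])==(3,) else np.array(s["rotation"])
g=cv2.GaussianBlur(s["pixels"],(3,3),0)
def px(x,y,z):
    w=np.append(b2w(x,y),z); c=Rm.T@(w-s["xyz"]); return s["cx"]+s["fx"]*c[0]/-c[2], s["cy"]-s["fy"]*c[1]/-c[2]
for y in(.08,.03,.0,-.03,-.06):
    print(y,[(x,*(int(i) for i in g[int(round(px(x/1000,y,.028)[1])),int(round(px(x/1000,y,.028)[0]))])) for x in range(-60,9,4)])
for x in(-20,-10): print("along",x,[(y,*(int(i) for i in g[int(round(px(x/1000,y/1000,.028)[1])),int(round(px(x/1000,y/1000,.028)[0]))])) for y in range(-112,113,8)])
E
```

```text
[ 0.55735823 -0.32571184  0.19560379]
0.08 [(-60, 116, 89, 66), (-56, 117, 90, 65), (-52, 117, 91, 66), (-48, 112, 84, 60), (-44, 106, 78, 53), (-40, 103, 76, 51), (-36, 103, 75, 51), (-32, 152, 112, 76), (-28, 179, 133, 90), (-24, 215, 170, 115), (-20, 221, 185, 124), (-16, 221, 183, 123), (-12, 221, 177, 120), (-8, 196, 150, 100), (-4, 179, 135, 90), (0, 138, 104, 69), (4, 119, 93, 65), (8, 135, 108, 75)]
0.03 [(-60, 127, 96, 71), (-56, 118, 91, 66), (-52, 114, 90, 69), (-48, 107, 89, 75), (-44, 107, 93, 83), (-40, 108, 99, 92), (-36, 109, 99, 90), (-32, 133, 111, 88), (-28, 184, 148, 105), (-24, 218, 181, 121), (-20, 222, 190, 127), (-16, 221, 184, 123), (-12, 218, 173, 116), (-8, 198, 151, 101), (-4, 168, 126, 84), (0, 133, 100, 69), (4, 122, 92, 64), (8, 146, 118, 82)]
0.0 [(-60, 142, 109, 79), (-56, 121, 94, 67), (-52, 121, 93, 67), (-48, 114, 85, 61), (-44, 110, 81, 55), (-40, 107, 79, 52), (-36, 108, 81, 54), (-32, 148, 111, 74), (-28, 177, 136, 91), (-24, 222, 187, 125), (-20, 222, 189, 126), (-16, 221, 183, 124), (-12, 217, 170, 114), (-8, 209, 164, 110), (-4, 175, 134, 90)
[... 1361 characters left out ...]
185, 124), (96, 223, 185, 124), (104, 207, 166, 113), (112, 216, 185, 133)]
along -10 [(-112, 117, 91, 63), (-104, 113, 89, 62), (-96, 106, 83, 58), (-88, 103, 79, 54), (-80, 116, 91, 63), (-72, 202, 158, 106), (-64, 208, 161, 107), (-56, 213, 164, 110), (-48, 215, 167, 113), (-40, 218, 169, 114), (-32, 219, 172, 115), (-24, 218, 172, 114), (-16, 221, 176, 118), (-8, 217, 170, 114), (0, 217, 170, 114), (8, 219, 173, 116), (16, 219, 174, 116), (24, 214, 168, 113), (32, 214, 166, 112), (40, 217, 170, 114), (48, 219, 172, 116), (56, 214, 166, 111), (64, 216, 168, 113), (72, 216, 169, 112), (80, 219, 172, 116), (88, 209, 161, 109), (96, 214, 166, 112), (104, 190, 150, 103), (112, 205, 186, 147)]
```

```bash
python3 -c "
from bench import ctrl
print(ctrl.close_job())"
```

```text
the job is handed in; nothing more can be done
None
```

The batten lies flush along the bay's back fence with the post in front of it, moved only by pushing, and the job was handed in at about 21.5 s of the 61 s; one risk is that joint 7 read 2.691 rad against its 2.69 limit for a moment, which the judge might count as passing its range.

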